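Sort finished machined parts into their trays

TASK

Sort the five finished parts into the red trays: both flanged bushes into the round dish, the two steel bars into the two-lane tray with one bar lying flat along each lane, and the block into the plain square tray. Set each part down gently rather than dropping it, bushes and block standing upright as they are now and every part flat on the floor of its tray, and leave the oil bottle and the screwdriver alone.

Things in the scene. Friction and masses are not known exactly. Their poses are not given: they have to be found in the camera images.
- bar_a: The first steel bar: a flat bright rectangular bar 80 x 20 x 16 mm with two dark drilled holes (11 mm, 26 mm either side of the middle) in its top face, lying flat. About 0.2 kg. Origin: centre of its underside; x along its 80 mm length, y across its 20 mm width, z up.
- bar_b: The second steel bar: a flat bright rectangular bar 80 x 20 x 16 mm with two dark drilled holes (11 mm, 26 mm either side of the middle) in its top face, lying flat. About 0.2 kg. Origin: centre of its underside; x along its 80 mm length, y across its 20 mm width, z up.
- bush_a: The first steel flanged bush: a bright round turned part standing flange down, 40 mm high; flange 40 mm diameter and 8 mm thick at the foot, plain round body 28 mm diameter above it, dark bore seen in the top. About 0.2 kg. Origin: centre of its underside, z up along its axis.
- bush_b: The second steel flanged bush: a bright round turned part standing flange down, 40 mm high; flange 40 mm diameter and 8 mm thick at the foot, plain round body 28 mm diameter above it, dark bore seen in the top. About 0.2 kg. Origin: centre of its underside, z up along its axis.
- block: The aluminium block: a 40 x 40 x 40 mm machined cube with a round spigot, 25 mm diameter and 18 mm high, standing on the middle of its top (58 mm high in all). About 0.2 kg. Origin: centre of its underside; x and y square to its faces, z up.
- lane_tray: Two-lane tray, fixed: red, open, 125 (its x) x 170 (its y) x 22 mm high, walls 5 mm; one 5 mm divider, about as high as the rim, runs along x through the middle, making two lanes 115 mm long (x) and 77.5 mm wide (y), centred at y = +41 and -41 mm. Inner floor 5 mm above the bench. Origin: centre of its underside on the bench; z up.
- square_tray: The plain square tray, fixed to the bench: a red open tray 140 x 140 mm and 22 mm high, no divider, walls 5 mm, inner floor 5 mm above the bench. Origin: centre of its underside on the bench; x and y square to its walls, z up.
- round_dish: The round dish, fixed to the bench: a red open dish 162 mm in diameter and 22 mm high, with a flat inner floor about 152 mm across, 5 mm above the bench. Origin: centre of its underside on the bench; z up.
- oil_bottle: Bystander: a white plastic oil bottle with a black cap, 56 mm diameter, 140 mm high, standing loose at one side of the work. Origin: centre of its underside.
- screwdriver: Bystander: a black-handled screwdriver 190 mm long, lying loose at the other side of the work, along its own x axis, handle towards its -x.
Not all that is in view belongs to the job. What is shaped like the bush_a but orange is not meant. Leave any purple look-alike of the bush_b alone.

How it is judged:
By the outcome, as a careful person would: the job done as asked, in the order asked, and still so for the second after the job is handed in, with the robot touching nothing.
It also fails if it takes over 134 s, if anything falls off the work surface, if the arm or the gripper's body presses on something with over 40 N, if the wrist force passes 120 N, or if a joint passes its speed limit or range.

ROBOT

A 7-joint arm with a two-finger parallel gripper is mounted at the origin on the work surface. World frame = base frame: x ahead of the robot, y to its left, z up, the work surface at z = 0. Lengths are in m, angles in rad, forces in N, time in s.
With the tool pointing down it reaches from about 0.4 to 0.85 m from the base axis. Payload 4.4 kg.
Tool frame: the origin (TCP) lies on the centre line of the jaws, within the pads' length; the fingertips stand 17 mm ahead of it and the grasp point (between the pads) lies 2 mm behind it; z points along the fingers, y is the line along which they close (so a half turn about z gives the same grasp; the last joint's range is limited). The gripper opens to 94 mm and grips with 3 to 60 N. Pads are 16 mm wide; open, the fingers measure 119 mm over their backs; the gripper's body (75 mm by 177 mm) begins 78 mm behind the grasp point.
Start: joints at [1.122, 0.628, 0.038, 1.517, -0.027, 0.996, -0.02], TCP at [0.243, -0.603, 0.222] pointing down, gripper open.
Joint ranges: [-3.06, 3.06], [-0.37, 2.12], [-1.25, 1.32], [0.18, 2.47], [-1.1, 4.24], [0.23, 1.98], [-2.94, 2.94]. Speed limits (rad/s): [2.57, 2.57, 3.14, 3.14, 3.14, 3.14, 3.14].

INTERFACE

Orientations are given as a unit quaternion [x, y, z, w].
In Python, from cell import * gives the robot as it stands.
- The arm moves only by the tool move_tool, called after "Call:" by a JSON object that holds its "name" and its "arguments", one argument or row to a line. Schema: {"type":"object","properties":{"segments":{"type":"array","items":{"type":"object","properties":{"rx":{"type":"number"},"ry":{"type":"number"},"rz":{"type":"number"},"sx":{"type":"number"},"sy":{"type":"number"},"sz":{"type":"number"},"aperture":{"type":"number"}},"additionalProperties":false,"required":["aperture"]},"minItems":1,"maxItems":12},"clamp_n":{"type":"number"},"only":{"type":"string"},"quiet":{"type":"boolean"},"lines":{"type":"string"}},"required":["segments"],"additionalProperties":false}. segments is a list of rows, 1 to 12 of them, each an object with the fields rx, ry, rz (a rotation vector in shares of pi/2 rad (1.0 is pi/2 rad)), sx, sy, sz (the shift in shares of the most that a row can go, 1 being 62.5 mm), aperture (the opening from 0.0 (shut) to 1.0 (fully open)); a field left out counts as zero (the opening has to be given); each row shifts and turns the commanded pose from where the row before left it, along the tool's axes as they then stand; what a row does not reach is not made up. A row lasts 1/8 s, in which the tool goes at most 0.0625 m and 0.188 rad, less where a joint would pass 70% of its speed; a pose out of reach is approached as far as the arm can. The fingers move at their own pace and stop on an object; clamp_n is the grip in N (left out, the last holds). Time passes only in rows, so rows that do not move let the fingers close. The tool returns the time, the measured TCP pose, the force, the opening and the grip force at its end. only (a regular expression) keeps the lines of the reply that match it, lines (a string "A,B") keeps lines A to B, and quiet returns only ok. Input that does not fit is refused with a message, and nothing moves.
- read_state(): the state, without advancing time (a new reading comes with each control period).
- snapshot(name): name is "scene" or "top" or "wrist"; returns a dict with "color" (420x560x3 uint8, blue, green, red), "camera_matrix" (3x3 intrinsics, pixels), "D" ([k1, k2, p1, p2, k3] as OpenCV has them; the pictures are not rectified), "world_from_camera" (4x4, takes a point from camera to world coordinates). Camera axes: x right, y up, looking along -z (the intrinsics and any distortion apply to the point x, -y, -z); pixel columns grow to the right and rows downward; lengths in m; the calibration is good to about 2 mm. A picture is of the moment at which its call begins. There is no depth.
- finish_job(): hands the job in; it is judged then, once.
The state is a dict: "t": time; "joint_pos": joint angles; "dq": joint speeds; "tau": joint torques, N m; "eef_pos": TCP position; "ee_rot": TCP orientation; "wrist_force": force on the tool from outside, world axes, zero at the start; "wrist_torque": the same for the moment, N m; "grip_width": opening from 0.0 (shut) to 1.0 (fully open); "grasp_force": force on a finger pad.
Only numpy, scipy, OpenCV 4.12 (cv2) and the standard library are available. Lean on these libraries where they do the work, as an engineer would, in place of code of your own. Each camera call takes 0.05 s, during which the arm holds its last target. There are 200 camera calls.

## Working session

There is one attempt and no reset: what is moved stays moved. The work goes in short steps, Python scripts to look and compute and a tool call to move; the robot and the scene stay as the last step left them, time stands still between calls to the robot, and variables do not carry over. Pictures are saved under pics/ and viewed, at most 14 in all, crops included, and the job is handed in when it is done.

```bash
ls; mkdir -p pics; python3 - <<'E'
from cell import *
import cv2
for n in("scene","top","wrist"):
    s=snapshot(n);cv2.imwrite(f"pics/{n}0.png",s["color"]);print(n,s["camera_matrix"],s["D"],s["world_from_camera"])
print(read_state())
E
```

```text
pics
scene [[520.07740007   0.         270.45981634]
 [  0.         520.07740007 210.76747078]
 [  0.           0.           1.        ]] [0.03139467 0.         0.         0.         0.        ] [[-0.61996688 -0.53666055  0.57239542  1.25615023]
 [ 0.78428233 -0.40219963  0.47237345  0.64690348]
 [-0.02328697  0.74177551  0.67024384  0.95192287]
 [ 0.          0.          0.          1.        ]]
top [[522.09709869   0.         285.97128542]
 [  0.         522.09709869 218.39185043]
 [  0.           0.           1.        ]] [-0.14674567  0.          0.          0.          0.        ] [[-0.00399723  0.97841775 -0.20659796  0.13816028]
 [-0.99998679 -0.0045785  -0.00233548  0.00697765]
 [-0.00323099  0.2065859   0.97842313  1.69169054]
 [ 0.          0.          0.          1.        ]]
wrist [[330.44254687   0.         272.85738236]
 [  0.         330.44254687 215.98495419]
 [  0.           0.           1.        ]] [-0.05940722  0.          0.          0.          0.        ] [[ 3.73070601e-01  8.92070174e-01  2.55008100e-01  3.17871746e-01]
 [-9.27802662e-01  3.58921293e-01  1.017
[... 171 characters left out ...]
5, 'joint_pos': array([ 1.1222225 ,  0.62909258,  0.03845439,  1.51809975, -0.02699054,
        0.99631127, -0.01998659]), 'dq': array([-0.00079245, -0.00343861, -0.00037452, -0.00204631,  0.00082715,
        0.00024758, -0.00115643]), 'tau': array([ 1.17446147e-03, -5.50094032e+01,  1.14476468e+00, -1.86817807e+01,
       -5.21513633e-02,  2.09380640e-02,  1.31155093e-04]), 'eef_pos': array([ 0.24262334, -0.60251864,  0.22180443]), 'ee_rot': array([ 9.81739734e-01,  1.90227784e-01, -1.39675301e-04, -6.82346960e-04]), 'wrist_force': array([0.44669778, 0.17096795, 0.00245088]), 'wrist_torque': array([ 0.0048132 , -0.05101981, -0.01814092]), 'grasp_force': 0.0, 'grip_width': 1.003975094223596}
```

View pics/top0.png

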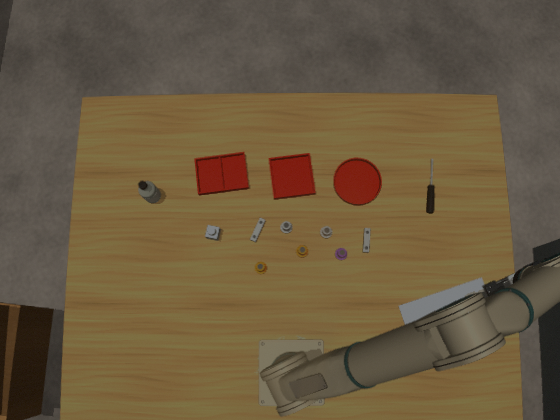

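View pics/scene0.png

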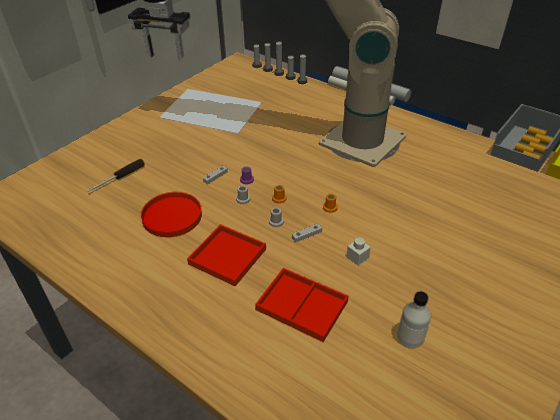

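The top view shows the steel bushes at (286,227) and (326,232), with look-alikes in orange at (302,251) and (261,267) and purple at (341,254). Bars are at (258,230) and (366,240), and the block is at (213,232). The lane tray is at (222,174), the square tray at (292,176) and the dish at (357,182). The bottle at (149,190) and screwdriver at (431,195) are bystanders. The scene view agrees: bushes (243,194) and (276,216), bars (215,175) and (307,233), block (358,251), purple (246,175), orange (279,193) and (330,203). The two bright grey bushes match the description.

```bash
cat > h.py <<'E'
from cell import *
import cv2, numpy as np
from scipy.spatial.transform import Rotation as R
def ray(s,uv):
    p=cv2.undistortPoints(np.float64(uv).reshape(-1,1,2),s["camera_matrix"],np.array(s["D"])).reshape(-1,2)
    T=s["world_from_camera"]; d=np.c_[p[:,0],-p[:,1],-np.ones(len(p))]@T[:3,:3].T
    return T[:3,3],d/np.linalg.norm(d,axis=1)[:,None]
def plane(s,uv,z):
    o,d=ray(s,uv); return o+d*((z-o[2])/d[:,2])[:,None]
def tri(s1,a,s2,b):
    o1,d1=ray(s1,a);o2,d2=ray(s2,b);out=[]
    for x,y in zip(d1,d2):
        t=np.linalg.lstsq(np.c_[x,-y],o2-o1,rcond=None)[0];p,q=o1+t[0]*x,o2+t[1]*y
        out.append([*(p+q)/2,np.linalg.norm(p-q)])
    return np.array(out)
def blobs(m,amin):
    n,l,st,c=cv2.connectedComponentsWithStats(m.astype(np.uint8))
    return [(c[i],st[i],l==i) for i in range(1,n) if st[i,4]>=amin]
def hsv(s): return cv2.cvtColor(s["color"],cv2.COLOR_BGR2HSV)
def red(s):
    h=hsv(s); return ((h[...,0]<5)|(h[...,0]>175))&(h[...,1]>190)&(h[...,2]>60)
def grey(s):
    h=hsv(s); return (h[...,1]<70)&(h[...,2]>90)
E
python3 - <<'E'
from h import *
np.set_printoptions(precision=4,suppress=True)
S={n:snapshot(n) for n in("top","scene")}
win={"top":(195,205,390,260),"scene":(195,160,380,270)}
for n,s in S.items():
    x0,y0,x1,y1=win[n];m=grey(s);k=np.zeros_like(m);k[y0:y1,x0:x1]=1
    print(n,"grey",[(c.round(1).tolist(),int(st[4])) for c,st,_ in blobs(m&k,12)])
    for c,st,mm in blobs(red(s),300):
        r=plane(s,[c],.012)[0]
        cn=cv2.findContours(mm.astype(np.uint8),0,2)[0][0]
        q=cv2.minAreaRect(plane(s,cn[:,0],.022)[:,:2].astype(np.float32))
        print("red",c.round(1),st[4],r,q)
t,sc=S["top"],S["scene"]
names="bush1 bush2 barL barR block".split()
T=[(286,227),(326,232),(258,230),(366.5,240),(213,232)]
C=[(276,216),(243,194),(307,233),(215.5,175),(358.5,251)]
for n,r in zip(names,tri(t,T,sc,C)): print(n,r)
im=t["color"][200:290,190:390]; cv2.imwrite("pics/crop1.png",cv2.resize(im,None,fx=4,fy=4,interpolation=2))
E
```

```text
top grey [([257.2, 229.2], 136), ([285.2, 226.7], 70), ([211.5, 231.4], 143), ([325.3, 231.6], 79), ([366.2, 239.6], 130)]
red [221.3 173.6] 1628 [0.6478 0.2277 0.012 ] ((0.6481356024742126, 0.22789081931114197), (0.12336570769548416, 0.16798874735832214), 7.461511135101318)
red [291.6 176.3] 1526 [ 0.6369 -0.0084  0.012 ] ((0.6378587484359741, -0.008119188249111176), (0.13936330378055573, 0.13551194965839386), 7.677579879760742)
red [357.1 181. ] 1353 [ 0.6198 -0.2276  0.012 ] ((0.614197850227356, -0.22440527379512787), (0.1504833698272705, 0.14644049108028412), 87.44340515136719)
scene grey [([214.6, 173.1], 118), ([242.0, 189.0], 38), ([243.0, 199.5], 51), ([275.8, 211.4], 45), ([276.0, 221.8], 55), ([306.6, 231.0], 177), ([360.2, 248.8], 284)]
red [170.3 214.3] 1543 [ 0.6265 -0.2225  0.012 ] ((0.6304677128791809, -0.21498224139213562), (0.13692614436149597, 0.15222729742527008), 69.00186157226562)
red [226.6 254.2] 1851 [ 0.6444 -0.003   0.012 ] ((0.6426800489425659, -0.003664366900920868), (0.13568222522735596, 0.13775736093521118), 7.2251362800598145)
red [302.8 303.7] 2743 [0.654  0.2356 0.012 ] ((0.6534448862075806, 0.23187455534934998), (0.12422437220811844, 0.16842062771320343), 7.201894283294678)
bush1 [0.4634 0.0111 0.0149 0.0002]
bush2 [ 0.4462 -0.1195  0.0137  0.0006]
barL [0.4556 0.1048 0.0011 0.0033]
barR [ 0.4198 -0.2521  0.0025  0.0036]
block [0.4461 0.2514 0.0188 0.004 ]
```

View pics/crop1.png

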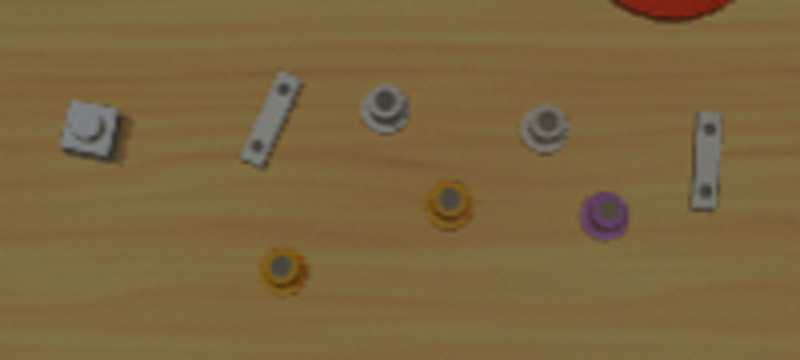

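The crop confirms the choice: the two bright steel bushes are at crop (385,108) and (545,128). The orange pair at (450,203) and (283,270) and the purple one at (605,215) are left alone. Moving above the nearer bush, with the tool square to world.

Careful with the scale: shifts go in shares of 62.5 mm and turns go in shares of pi/2 rad. That gives: 0.128 rad is 0.0815.

Call:
{"name": "move_tool", "arguments": {
  "segments": [
    {"rz": 0.0815, "aperture": 0.6},
    {"rz": 0.0815, "aperture": 0.6},
    {"rz": 0.0809, "aperture": 0.6}
  ],
  "clamp_n": 20
}}

```text
t: 0.62
eef_pos: [0.2428, -0.6028, 0.2223]
ee_rot: [1.0, -0.002, 0.0, -0.0]
wrist_force: [0.0, 0.6, -0.7]
grip_width: 0.72
grasp_force: 0.0
```

Call:
{"name": "move_tool", "arguments": {
  "segments": [
    {"sx": 0.32, "sy": -0.768, "aperture": 0.6},
    {"sx": 0.32, "sy": -0.768, "aperture": 0.6},
    {"sx": 0.32, "sy": -0.768, "aperture": 0.6},
    {"sx": 0.32, "sy": -0.768, "aperture": 0.6},
    {"sx": 0.32, "sy": -0.768, "aperture": 0.6},
    {"sx": 0.32, "sy": -0.768, "aperture": 0.6},
    {"sx": 0.32, "sy": -0.768, "aperture": 0.6},
    {"sx": 0.32, "sy": -0.768, "aperture": 0.6},
    {"sx": 0.32, "sy": -0.768, "aperture": 0.6},
    {"sx": 0.32, "sy": -0.768, "aperture": 0.6},
    {"aperture": 0.6}
  ]
}}

```text
t: 2.0
eef_pos: [0.4445, -0.1187, 0.2225]
ee_rot: [1.0, 0.004, 0.0, -0.001]
wrist_force: [0.3, -0.5, 0.2]
grip_width: 0.602
grasp_force: 0.0
```

```bash
python3 - <<'E'
from h import *
s=read_state();print(s["eef_pos"],R.from_quat(s["ee_rot"]).as_matrix().round(3),s["joint_pos"].round(2))
cv2.imwrite("pics/w1.png",snapshot("wrist")["color"])
E
```

```text
[ 0.44452398 -0.11871439  0.22249542] [[ 1.     0.008  0.001]
 [ 0.008 -1.     0.002]
 [ 0.001 -0.002 -1.   ]] [ 0.13  0.36  0.1   2.03 -0.06  0.75 -1.3 ]
```

View pics/w1.png

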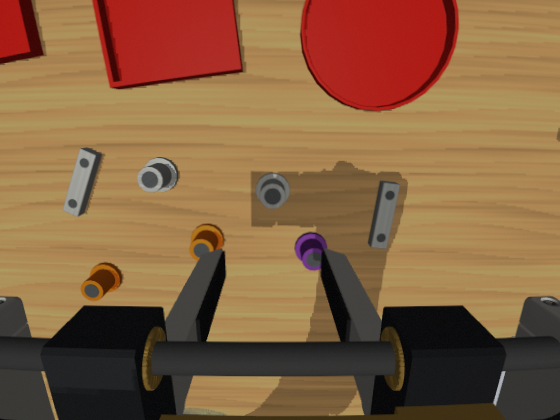

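The wrist view shows bush_b's bore at (272,196), shadowed by the hand, and bush_a's bore at (151,178). The bars are at (83,181) and (384,214), and the dish is at about (380,35). Next is a second viewpoint for triangulation.

```bash
cat >> h.py <<'E'
def dark(s,uv,r=16,th=85):
    """centre of dark hole nearest uv (darkest blob by Otsu in a window)"""
    u,v=map(int,uv); g=cv2.cvtColor(s["color"],6)[v-r:v+r+1,u-r:u+r+1]
    t,_=cv2.threshold(g,0,255,cv2.THRESH_BINARY_INV+cv2.THRESH_OTSU)
    return g,t
def save(n,s):
    import pickle; pickle.dump(s,open(n,"wb"))
def load(n):
    import pickle; return pickle.load(open(n,"rb"))
E
python3 -c "
from h import *
save('w1.pkl',snapshot('wrist'))"
```

Call:
{"name": "move_tool", "arguments": {
  "segments": [
    {"sx": 0.64, "sy": -0.48, "aperture": 0.6},
    {"sx": 0.64, "sy": -0.48, "aperture": 0.6},
    {"aperture": 0.6}
  ]
}}

```text
t: 2.48
eef_pos: [0.5252, -0.0621, 0.2223]
ee_rot: [1.0, 0.001, 0.001, -0.0]
wrist_force: [-0.2, -0.9, -0.7]
grip_width: 0.597
grasp_force: 0.0
```

```bash
python3 - <<'E'
from h import *
s=snapshot('wrist');save('w2.pkl',s);cv2.imwrite("pics/w2.png",s["color"])
E
```

```text
(no output)
```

View pics/w2.png

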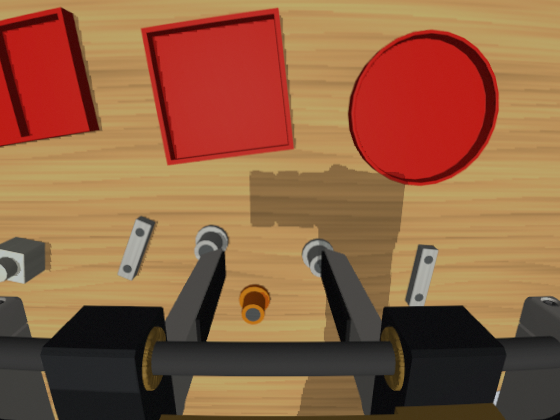

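The second view gives bars at (137,248) and (423,275), the dish at (423,107), the square tray at (218,87) and bush_a's bore at about (205,245), partly hidden.

```bash
cat >> h.py <<'E'
def hole(s,uv,r=9):
    """sub-pixel centre of the dark hole near uv: Otsu in a window, blob nearest uv"""
    u,v=map(int,uv); g=cv2.cvtColor(s["color"],6)[v-r:v+r+1,u-r:u+r+1]
    _,m=cv2.threshold(g,0,1,cv2.THRESH_BINARY_INV+cv2.THRESH_OTSU)
    b=min(blobs(m,8),key=lambda b:np.hypot(*(b[0]-r))); return b[0]+[u-r,v-r],int(b[1][4])
def greyrect(s,uv,r,z):
    u,v=map(int,uv); k=np.zeros(s["color"].shape[:2],bool); k[v-r:v+r,u-r:u+r]=1
    h=hsv(s); b=max(blobs((h[...,1]<60)&(h[...,2]>60)&k,50),key=lambda b:b[1][4])
    c=cv2.findContours(b[2].astype(np.uint8),0,2)[0][0][:,0]
    return cv2.minAreaRect(plane(s,c,z)[:,:2].astype(np.float32)),b[0],int(b[1][4])
E
python3 - <<'E'
from h import *
np.set_printoptions(precision=4,suppress=True)
a,b=load('w1.pkl'),load('w2.pkl');t=snapshot("top")
P={"bushA":((151,178),(205,245)),"LholeF":((90,161),(143,232)),"LholeN":((73,207),(128,269)),"RholeF":((390,195),(428,256)),"RholeN":((380,238),(418,292))}
for n,(p,q) in P.items():
    hp,hq=hole(a,p),hole(b,q); print(n,hp,hq,tri(a,[hp[0]],b,[hq[0]])[0],plane(a,[hp[0]],.016)[0],plane(b,[hq[0]],.016)[0])
hb=hole(a,(272,196)); ht=hole(t,(326.5,230),5);ha=hole(t,(286,225),5)
print("bushB",hb,ht,tri(a,[hb[0]],t,[ht[0]]),plane(a,[hb[0]],.04)); hA=hole(a,(151,178));print("bushA",tri(a,[hA[0]],t,[ha[0]]),plane(a,[hA[0]],.04))
for c,st,m in blobs(red(b),3000):
    cn=cv2.convexHull(cv2.findContours(m.astype(np.uint8),0,2)[0][0])[:,0]
    w=plane(b,cn,.022)[:,:2].astype(np.float32); print(c,cv2.minAreaRect(w),cv2.minEnclosingCircle(w),cv2.fitEllipse(w))
# dish floor height: dish extreme rim points in both views (leftmost of w2 and top)
E
```

```text
bushA (array([147.2865, 178.573 ]), 178) (array([206.0821, 250.1045]), 134) [0.466  0.0151 0.0334 0.0002] [0.463  0.0219 0.016 ] [0.4591 0.0187 0.016 ]
LholeF (array([ 94.0062, 160.8562]), 160) (array([139.5, 232. ]), 58) [ 0.4779  0.1001 -0.0061  0.0129] [0.4833 0.0813 0.016 ] [0.4817 0.097  0.016 ]
LholeN (array([ 69.4   , 202.8833]), 60) (array([127. , 268.5]), 56) [0.4348 0.1176 0.0169 0.0001] [0.4346 0.1182 0.016 ] [0.4343 0.1181 0.016 ]
RholeF (array([387.    , 193.1231]), 65) (array([428.1071, 259.4821]), 56) [ 0.4472 -0.2505  0.0167  0.0005] [ 0.4471 -0.251   0.016 ] [ 0.4467 -0.2507  0.016 ]
RholeN (array([378.3871, 235.9032]), 62) (array([418.5714, 297.0408]), 49) [ 0.3952 -0.2458  0.0157  0.0002] [ 0.3953 -0.2458  0.016 ] [ 0.3953 -0.2456  0.016 ]
bushB (array([269.5276, 194.7688]), 199) (array([327.72, 230.48]), 75) [[ 0.448  -0.1202  0.0357  0.0071]] [[ 0.4498 -0.1168  0.04  ]]
bushA [[0.4651 0.0078 0.0449 0.0079]] [[0.467  0.0126 0.04  ]]
[42.1784 78.7188] ((0.6547832489013672, 0.1947190910577774), (0.1247033178806305, 0.11875101178884506), 7.3938727378845215) ((0.6509902477264404, 0.194241002202034), 0.0830717459321022) ((0.648794412612915, 0.19015121459960938), (0.1420367807149887, 0.17974203824996948), 16.183929443359375)
[219.649   85.8266] ((0.6395768523216248, -0.005251608788967133), (0.13855591416358948, 0.13887527585029602), 7.153580188751221) ((0.6396123766899109, -0.005398331210017204), 0.09749000519514084) ((0.6364530324935913, -0.0030736271291971207), (0.16599126160144806, 0.20173227787017822), 7.350447177886963)
[423.6699 107.3829] ((0.6195458173751831, -0.22313714027404785), (0.1593669205904007, 0.16076865792274475), 45.729705810546875) ((0.6198276281356812, -0.22193628549575806), 0.08166486769914627) ((0.6197134852409363, -0.22261859476566315), (0.15865151584148407, 0.16261495649814606), 8.464303970336914)
```

Bars: hole heights come out at 16-17 mm and the spacing at 51.8 mm, both as specified. The bush bores need a tighter mask.

```bash
cat >> h.py <<'E'
def bore(s,uv,r=14):
    u,v=map(int,uv); w=np.s_[v-r:v+r+1,u-r:u+r+1]; h=hsv(s)[w]; lo=h[...,1]<90
    t,_=cv2.threshold(h[...,2][lo].reshape(-1,1),0,255,cv2.THRESH_OTSU)
    b=min(blobs(lo&(h[...,2]<t),15),key=lambda b:np.hypot(*(b[0]-r))); return b[0]+[u-r,v-r],int(b[1][4])
E
python3 - <<'E'
from h import *
np.set_printoptions(precision=4,suppress=True)
a,b=load('w1.pkl'),load('w2.pkl');t=snapshot("top")
for n,p,q in(("A",(151,178),(286,225)),("B",(272,196),(326.5,230))):
    hp=bore(a,p);hq=bore(t,q,6);print(n,hp,hq,tri(a,[hp[0]],t,[hq[0]])[0],plane(a,[hp[0]],.04)[0])
    u,v=p;cv2.imwrite(f"pics/c{n}.png",cv2.resize(a["color"][v-25:v+26,u-25:u+26],None,fx=6,fy=6,interpolation=0))
cv2.imwrite("pics/cAB.png",np.hstack([cv2.imread("pics/cA.png"),cv2.imread("pics/cB.png")]))
hs=[hole(b,(143,232)),hole(a,(90,161),7)];print(hs)
print(read_state()["eef_pos"])
E
```

```text
A (array([146.1286, 178.5286]), 210) (array([287.6629, 225.9213]), 89) [0.4646 0.0087 0.0447 0.0092] [0.4671 0.0139 0.04  ]
B (array([269.119 , 194.7619]), 210) (array([328.5057, 230.4023]), 87) [ 0.4482 -0.1212  0.0379  0.0099] [ 0.4498 -0.1164  0.04  ]
[(array([139.5, 232. ]), 58), (array([ 93.7619, 161.619 ]), 105)]
[ 0.5215 -0.0654  0.2222]
```

View pics/cAB.png

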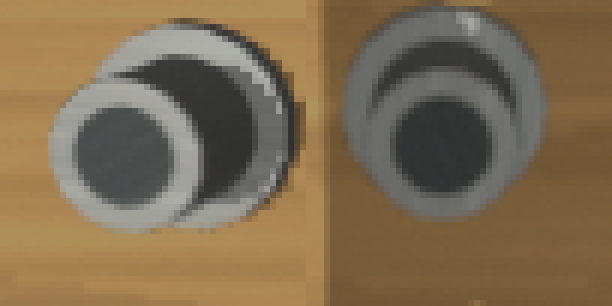

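Bores sit at w1 (146,178.5) and (269.4,195), which the crop confirms. One more wrist view for height while returning.

In the tool's units: -0.05 m is -0.8, 0.02 m is 0.32.

Call:
{"name": "move_tool", "arguments": {
  "segments": [
    {"sx": -0.8, "sy": 0.32, "aperture": 0.6},
    {"sx": -0.8, "sy": 0.32, "aperture": 0.6},
    {"aperture": 0.6},
    {"aperture": 0.6}
  ]
}}

```text
t: 3.12
eef_pos: [0.4229, -0.1041, 0.223]
ee_rot: [1.0, -0.001, 0.001, 0.0]
wrist_force: [0.7, -0.3, -0.0]
grip_width: 0.6
grasp_force: 0.0
```

```bash
python3 - <<'E'
from h import *
np.set_printoptions(precision=4,suppress=True)
a=load('w1.pkl');s=snapshot('wrist');save('w3.pkl',s)
k=s["world_from_camera"]
def proj(p):
    T=np.linalg.inv(k);q=T[:3,:3]@p+T[:3,3];q=np.array([[[q[0],-q[1],-q[2]]]])
    return cv2.projectPoints(q,np.zeros(3),np.zeros(3),s["camera_matrix"],np.array(s["D"]))[0][0,0]
for n,p,w in(("A",(147,179),[.467,.0139,.04]),("B",(270,195),[.45,-.1165,.04])):
    hp=bore(a,p);g=proj(np.array(w));hq=bore(s,g);print(n,g,hq,tri(a,[hp[0]],s,[hq[0]])[0],plane(s,[hq[0]],.04)[0])
st=read_state();print(st["eef_pos"],R.from_quat(st["ee_rot"]).as_matrix().round(3))
E
```

```text
A [160.4987 160.0284] (array([160.1947, 159.9292]), 226) [0.4668 0.0147 0.0382 0.0003] [0.4671 0.0142 0.04  ]
B [285.4925 175.5196] (array([284.8502, 175.9241]), 514) [ 0.4484 -0.1162  0.0334  0.0003] [ 0.4496 -0.1158  0.04  ]
[ 0.4236 -0.1036  0.2229] [[ 1.    -0.001  0.002]
 [-0.001 -1.    -0.   ]
 [ 0.002  0.    -1.   ]]
```

Both bores are consistent across views, about 38 mm high and within 1 mm laterally. Taking bush_b.

In the tool's units: 0.05 m is 0.8, 0.026 m is 0.416.

Call:
{"name": "move_tool", "arguments": {
  "segments": [
    {"sx": 0.416, "sy": 0.208, "aperture": 0.6},
    {"sz": 0.8, "aperture": 0.6},
    {"sz": 0.8, "aperture": 0.6},
    {"sz": 0.8, "aperture": 0.6},
    {"sz": 0.48, "aperture": 0.6},
    {"sz": 0.16, "aperture": 0.6},
    {"aperture": 0.6}
  ],
  "clamp_n": 20
}}

```text
t: 4.05
eef_pos: [0.4494, -0.1159, 0.0323]
ee_rot: [1.0, 0.0, -0.0, -0.0]
wrist_force: [-0.4, -0.4, 0.2]
grip_width: 0.6
grasp_force: 0.0
```

Call:
{"name": "move_tool", "arguments": {
  "segments": [
    {"aperture": 0},
    {"aperture": 0},
    {"aperture": 0},
    {"aperture": 0}
  ],
  "clamp_n": 20
}}

```text
t: 4.55
eef_pos: [0.4495, -0.1164, 0.0332]
ee_rot: [1.0, -0.0, 0.001, 0.0]
wrist_force: [-0.4, -1.7, 6.6]
grip_width: 0.285
grasp_force: 20.0
```

In the tool's units: -0.06 m is -0.96, 0.0265 m is 0.424.

Call:
{"name": "move_tool", "arguments": {
  "segments": [
    {"sz": -0.48, "aperture": 0},
    {"sz": -0.96, "aperture": 0},
    {"sx": 0.64, "sy": 0.336, "aperture": 0},
    {"sx": 0.8, "sy": 0.424, "aperture": 0},
    {"sx": 0.8, "sy": 0.424, "aperture": 0},
    {"sx": 0.64, "sy": 0.336, "aperture": 0},
    {"sx": 0.36, "sy": 0.176, "aperture": 0},
    {"aperture": 0},
    {"aperture": 0}
  ]
}}

```text
t: 5.68
eef_pos: [0.6497, -0.2211, 0.1217]
ee_rot: [1.0, -0.0, -0.001, -0.001]
wrist_force: [-0.6, -0.1, -1.6]
grip_width: 0.289
grasp_force: 20.0
```

```bash
python3 - <<'E'
from h import *
np.set_printoptions(precision=4,suppress=True)
st=read_state();print(st["eef_pos"],st["grip_width"]);s=snapshot('wrist');save('w4.pkl',s)
cv2.imwrite("pics/w4.png",s["color"])
for z in(.022,):
  for c,a,m in blobs(red(s),3000):
    cn=cv2.convexHull(cv2.findContours(m.astype(np.uint8),0,2)[0][0])[:,0]
    w=plane(s,cn,z)[:,:2].astype(np.float32); print(c,cv2.minEnclosingCircle(w),cv2.minAreaRect(w))
E
```

```text
[ 0.6497 -0.2211  0.1217] 0.28890981621103706
[ 57.2063 227.5435] ((0.6465349793434143, -0.023955585435032845), 0.08914676308631897) ((0.6423946022987366, -0.022359564900398254), (0.139066681265831, 0.12826387584209442), 7.0710673332214355)
[279.4494 223.213 ] ((0.6216541528701782, -0.22372955083847046), 0.08049101382493973) ((0.6366583108901978, -0.22379089891910553), (0.1588854342699051, 0.12998713552951813), 89.9687728881836)
```

View pics/w4.png

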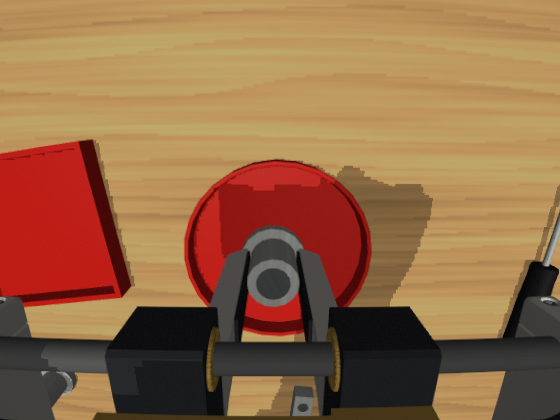

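The bush is held upright between the jaws (273,275) above the dish (279,247). The dish centre at (0.620,-0.223) is confirmed. Lowering.

In the tool's units: 0.04 m is 0.64, 0.03 m is 0.48.

Call:
{"name": "move_tool", "arguments": {
  "segments": [
    {"sz": 0.64, "aperture": 0},
    {"sz": 0.48, "aperture": 0},
    {"sz": 0.128, "aperture": 0},
    {"sz": 0.048, "aperture": 0},
    {"aperture": 0}
  ]
}}

```text
t: 6.35
eef_pos: [0.6521, -0.2222, 0.0427]
ee_rot: [1.0, -0.0, 0.001, 0.0]
wrist_force: [-0.7, 0.1, -2.2]
grip_width: 0.288
grasp_force: 20.0
```

Call:
{"name": "move_tool", "arguments": {
  "segments": [
    {"sz": 0.024, "aperture": 0},
    {"aperture": 0}
  ]
}}

```text
t: 6.6
eef_pos: [0.6517, -0.2221, 0.0406]
ee_rot: [1.0, -0.0, 0.0, 0.0]
wrist_force: [-0.1, -0.9, -2.6]
grip_width: 0.288
grasp_force: 20.0
```

Call:
{"name": "move_tool", "arguments": {
  "segments": [
    {"sz": 0.024, "aperture": 0},
    {"aperture": 0}
  ]
}}

```text
t: 6.85
eef_pos: [0.6513, -0.222, 0.0384]
ee_rot: [1.0, -0.0, -0.0, -0.0]
wrist_force: [-0.2, -0.7, -3.2]
grip_width: 0.289
grasp_force: 20.0
```

In the tool's units: 0.001 m is 0.016.

Call:
{"name": "move_tool", "arguments": {
  "segments": [
    {"sz": 0.016, "aperture": 0},
    {"aperture": 0}
  ]
}}

```text
t: 7.1
eef_pos: [0.6514, -0.222, 0.0383]
ee_rot: [1.0, -0.0, 0.0, -0.0]
wrist_force: [-1.9, 1.0, 5.9]
grip_width: 0.284
grasp_force: 20.0
```

Call:
{"name": "move_tool", "arguments": {
  "segments": [
    {"sz": 0.016, "aperture": 0},
    {"aperture": 0}
  ]
}}

```text
t: 7.35
eef_pos: [0.6514, -0.222, 0.0383]
ee_rot: [1.0, -0.0, 0.0, -0.0]
wrist_force: [-4.2, 1.4, 10.4]
grip_width: 0.29
grasp_force: 20.0
```

Contact at the expected height. Release, go to bush_a.

In the tool's units: -0.06 m is -0.96, -0.04 m is -0.64.

Call:
{"name": "move_tool", "arguments": {
  "segments": [
    {"aperture": 0.5},
    {"aperture": 0.5},
    {"sz": -0.48, "aperture": 0.5},
    {"sz": -0.96, "aperture": 0.55},
    {"sx": -0.48, "sy": -0.624, "sz": -0.16, "aperture": 0.6},
    {"sx": -0.48, "sy": -0.624, "aperture": 0.6},
    {"sx": -0.496, "sy": -0.624, "aperture": 0.6},
    {"sx": -0.496, "sy": -0.64, "aperture": 0.6},
    {"sx": -0.496, "sy": -0.64, "aperture": 0.6},
    {"sx": -0.496, "sy": -0.624, "aperture": 0.6},
    {"aperture": 0.6},
    {"aperture": 0.6}
  ]
}}

```text
t: 8.85
eef_pos: [0.4686, 0.0136, 0.1367]
ee_rot: [1.0, -0.0, 0.001, 0.0]
wrist_force: [0.0, -0.7, 0.5]
grip_width: 0.599
grasp_force: 0.0
```

```bash
python3 - <<'E'
from h import *
np.set_printoptions(precision=4,suppress=True)
st=read_state();print(st["eef_pos"]);s=snapshot('wrist');save('w5.pkl',s);cv2.imwrite("pics/w5.png",s["color"])
E
```

```text
[0.4686 0.0136 0.1367]
```

View pics/w5.png

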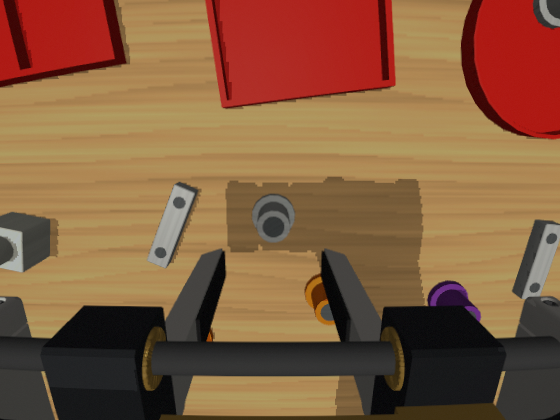

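Bush_a's bore is at (273,227), centred between the jaws. The orange look-alike at (320,295) is clear. Grasping.

In the tool's units: 0.04 m is 0.64, -0.0015 m is -0.024.

Call:
{"name": "move_tool", "arguments": {
  "segments": [
    {"sx": -0.024, "sy": -0.008, "sz": 0.64, "aperture": 0.6},
    {"sz": 0.64, "aperture": 0.6},
    {"sz": 0.24, "aperture": 0.6},
    {"sz": 0.144, "aperture": 0.6},
    {"aperture": 0.6},
    {"aperture": 0},
    {"aperture": 0},
    {"aperture": 0},
    {"aperture": 0}
  ],
  "clamp_n": 20
}}

```text
t: 10.02
eef_pos: [0.4663, 0.0143, 0.033]
ee_rot: [1.0, -0.0, 0.0, 0.0]
wrist_force: [0.1, -0.7, 5.8]
grip_width: 0.286
grasp_force: 20.0
```

Call:
{"name": "move_tool", "arguments": {
  "segments": [
    {"sz": -0.48, "aperture": 0},
    {"sz": -0.96, "aperture": 0},
    {"aperture": 0}
  ]
}}

```text
t: 10.4
eef_pos: [0.4686, 0.0147, 0.1256]
ee_rot: [1.0, -0.0, 0.004, -0.0]
wrist_force: [0.1, -0.9, -2.4]
grip_width: 0.288
grasp_force: 20.0
```

In the tool's units: 0.048 m is 0.768, 0.024 m is 0.384.

Call:
{"name": "move_tool", "arguments": {
  "segments": [
    {"sx": 0.384, "sy": 0.752, "aperture": 0},
    {"sx": 0.384, "sy": 0.768, "aperture": 0},
    {"sx": 0.384, "sy": 0.768, "aperture": 0},
    {"sx": 0.384, "sy": 0.752, "aperture": 0},
    {"sx": 0.384, "sy": 0.752, "aperture": 0},
    {"aperture": 0},
    {"sz": 0.64, "aperture": 0},
    {"sz": 0.48, "aperture": 0},
    {"sz": 0.128, "aperture": 0},
    {"sz": 0.048, "aperture": 0},
    {"aperture": 0}
  ]
}}

```text
t: 11.78
eef_pos: [0.5864, -0.2225, 0.0422]
ee_rot: [1.0, 0.0, 0.001, 0.0]
wrist_force: [0.7, -0.2, -2.1]
grip_width: 0.284
grasp_force: 20.0
```

Call:
{"name": "move_tool", "arguments": {
  "segments": [
    {"sz": 0.024, "aperture": 0},
    {"aperture": 0}
  ]
}}

```text
t: 12.02
eef_pos: [0.5863, -0.2226, 0.0406]
ee_rot: [1.0, -0.0, 0.001, 0.0]
wrist_force: [-0.0, 0.5, -1.1]
grip_width: 0.291
grasp_force: 20.0
```

Call:
{"name": "move_tool", "arguments": {
  "segments": [
    {"sz": 0.024, "aperture": 0},
    {"aperture": 0}
  ]
}}

```text
t: 12.28
eef_pos: [0.5859, -0.2225, 0.0385]
ee_rot: [1.0, -0.0, -0.0, -0.0]
wrist_force: [0.6, 0.6, -2.7]
grip_width: 0.287
grasp_force: 20.0
```

In the tool's units: 0.001 m is 0.016.

Call:
{"name": "move_tool", "arguments": {
  "segments": [
    {"sz": 0.016, "aperture": 0},
    {"aperture": 0}
  ]
}}

```text
t: 12.52
eef_pos: [0.586, -0.2226, 0.0381]
ee_rot: [1.0, -0.0, 0.0, 0.0]
wrist_force: [-1.1, 0.1, 3.9]
grip_width: 0.286
grasp_force: 20.0
```

Call:
{"name": "move_tool", "arguments": {
  "segments": [
    {"aperture": 0.5},
    {"aperture": 0.5},
    {"sz": -0.48, "aperture": 0.5},
    {"sz": -0.96, "aperture": 0.5},
    {"sx": -0.656, "sy": 0.104, "sz": -0.48, "aperture": 0.5},
    {"sx": -0.656, "sy": 0.104, "aperture": 0.5},
    {"sx": -0.656, "sy": 0.104, "aperture": 0.5},
    {"sx": -0.672, "sy": 0.096, "aperture": 0.5},
    {"rz": 0.0614, "aperture": 0.5},
    {"aperture": 0.5},
    {"aperture": 0.5}
  ]
}}

```text
t: 13.9
eef_pos: [0.4216, -0.2479, 0.1575]
ee_rot: [0.999, -0.047, 0.0, 0.0]
wrist_force: [0.6, 0.5, -0.2]
grip_width: 0.502
grasp_force: 0.0
```

```bash
python3 - <<'E'
from h import *
np.set_printoptions(precision=4,suppress=True)
st=read_state();print(st["eef_pos"],R.from_quat(st["ee_rot"]).as_matrix()[:2,0]);s=snapshot('wrist');save('w6.pkl',s);cv2.imwrite("pics/w6.png",s["color"])
E
```

```text
[ 0.4216 -0.2479  0.1575] [ 0.9956 -0.0942]
```

View pics/w6.png

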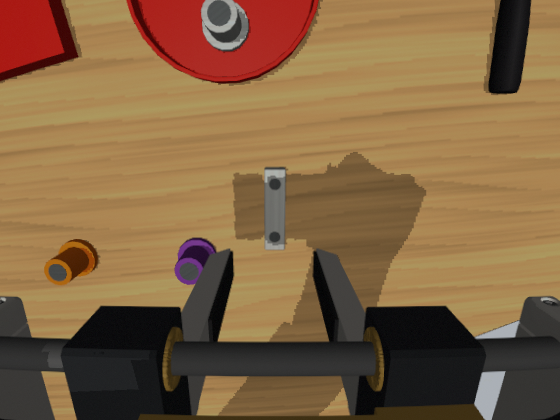

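Bar is aligned with the tool (holes at (275,184) and (275,238)), and purple (190,265) is clear. The placed bush_a stands upright in the dish at (224,22). Grasp bar.

In the tool's units: 0.05 m is 0.8, 0.025 m is 0.4.

Call:
{"name": "move_tool", "arguments": {
  "segments": [
    {"sz": 0.8, "aperture": 0.5},
    {"sz": 0.8, "aperture": 0.5},
    {"sz": 0.4, "aperture": 0.5},
    {"sz": 0.176, "aperture": 0.5},
    {"aperture": 0.5},
    {"aperture": 0.5}
  ]
}}

```text
t: 14.7
eef_pos: [0.4217, -0.2484, 0.0224]
ee_rot: [0.999, -0.048, 0.001, 0.0]
wrist_force: [-0.9, 0.2, 0.3]
grip_width: 0.501
grasp_force: 0.0
```

Call:
{"name": "move_tool", "arguments": {
  "segments": [
    {"aperture": 0},
    {"aperture": 0},
    {"aperture": 0},
    {"aperture": 0}
  ],
  "clamp_n": 30
}}

```text
t: 15.2
eef_pos: [0.4212, -0.2483, 0.0219]
ee_rot: [0.999, -0.048, 0.0, 0.0]
wrist_force: [-0.6, -0.7, 4.5]
grip_width: 0.211
grasp_force: 30.0
```

Call:
{"name": "move_tool", "arguments": {
  "segments": [
    {"sz": -0.48, "aperture": 0},
    {"sz": -0.96, "aperture": 0},
    {"sz": -0.48, "aperture": 0},
    {"aperture": 0},
    {"aperture": 0}
  ]
}}

```text
t: 15.82
eef_pos: [0.4201, -0.2474, 0.1405]
ee_rot: [0.999, -0.048, -0.001, -0.0]
wrist_force: [0.4, 0.7, -2.5]
grip_width: 0.211
grasp_force: 30.0
```

Held (19.8 mm opening, as the width). Now to the lane tray.

In the tool's units: -0.049 m is -0.784, -0.044 m is -0.704, -0.111 rad is -0.0707.

Call:
{"name": "move_tool", "arguments": {
  "segments": [
    {"rz": -0.0707, "sz": -0.16, "aperture": 0},
    {"rz": -0.0707, "sz": -0.16, "aperture": 0},
    {"sx": 0.416, "sy": -0.704, "aperture": 0},
    {"sx": 0.464, "sy": -0.784, "aperture": 0},
    {"sx": 0.464, "sy": -0.784, "aperture": 0},
    {"sx": 0.464, "sy": -0.784, "aperture": 0},
    {"sx": 0.464, "sy": -0.784, "aperture": 0},
    {"sx": 0.464, "sy": -0.784, "aperture": 0},
    {"sx": 0.464, "sy": -0.784, "aperture": 0},
    {"sx": 0.464, "sy": -0.784, "aperture": 0},
    {"sx": 0.464, "sy": -0.784, "aperture": 0},
    {"aperture": 0}
  ]
}}

```text
t: 17.32
eef_pos: [0.6212, 0.2236, 0.1581]
ee_rot: [0.998, 0.067, -0.002, -0.002]
wrist_force: [-0.1, -0.8, -1.2]
grip_width: 0.211
grasp_force: 30.0
```

Call:
{"name": "move_tool", "arguments": {
  "segments": [
    {"aperture": 0}
  ]
}}

```text
t: 17.45
eef_pos: [0.621, 0.2156, 0.159]
ee_rot: [0.998, 0.063, -0.002, 0.001]
wrist_force: [0.5, -1.0, -0.9]
grip_width: 0.211
grasp_force: 30.0
```

```bash
python3 - <<'E'
from h import *
np.set_printoptions(precision=4,suppress=True)
st=read_state();print(st["eef_pos"],R.from_quat(st["ee_rot"]).as_matrix()[:2,0]);s=snapshot('wrist');save('w7.pkl',s);cv2.imwrite("pics/w7.png",s["color"])
for c,a,m in blobs(red(s),3000):
    cn=cv2.convexHull(cv2.findContours(m.astype(np.uint8),0,2)[0][0])[:,0]
    w=plane(s,cn,.022)[:,:2].astype(np.float32); print(c,cv2.minAreaRect(w))
E
```

```text
[0.621  0.2156 0.159 ] [0.9921 0.125 ]
[259.8846 169.658 ] ((0.6508799195289612, 0.23122462630271912), (0.12343764305114746, 0.16906233131885529), 7.323667049407959)
[489.479  215.4739] ((0.6398442983627319, 0.0007202103734016418), (0.1400778740644455, 0.14932870864868164), 7.149638652801514)
```

View pics/w7.png

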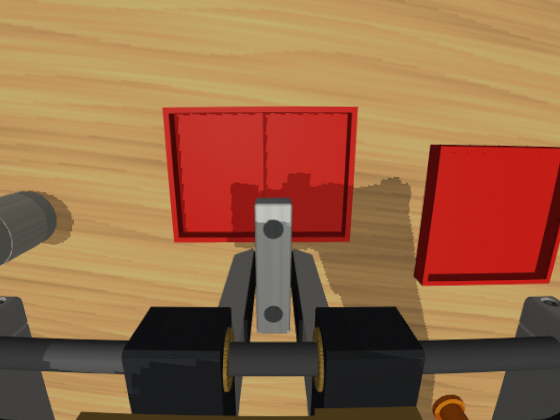

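Lane tray centre is (0.651,0.231), yaw 7.3°, size 123 x 169 mm, so it checks out. The bar is held level and aligned at (273,265); the divider is at (265,150). Lower into the -y lane.

In the tool's units: 0.05 m is 0.8, 0.0315 m is 0.504.

Call:
{"name": "move_tool", "arguments": {
  "segments": [
    {"sx": 0.504, "sy": 0.4736, "aperture": 0},
    {"aperture": 0},
    {"sz": 0.8, "aperture": 0},
    {"sz": 0.8, "aperture": 0},
    {"sz": 0.32, "aperture": 0},
    {"sz": 0.08, "aperture": 0},
    {"aperture": 0},
    {"aperture": 0}
  ]
}}

```text
t: 18.5
eef_pos: [0.6588, 0.1918, 0.0385]
ee_rot: [0.998, 0.063, 0.002, -0.0]
wrist_force: [0.4, 1.2, -1.1]
grip_width: 0.21
grasp_force: 30.0
```

Call:
{"name": "move_tool", "arguments": {
  "segments": [
    {"sz": 0.048, "aperture": 0},
    {"aperture": 0}
  ]
}}

```text
t: 18.75
eef_pos: [0.6574, 0.1914, 0.0338]
ee_rot: [0.998, 0.063, 0.0, -0.0]
wrist_force: [-0.1, -0.3, -1.9]
grip_width: 0.207
grasp_force: 30.0
```

Call:
{"name": "move_tool", "arguments": {
  "segments": [
    {"sz": 0.024, "aperture": 0},
    {"aperture": 0}
  ]
}}

```text
t: 19.0
eef_pos: [0.6573, 0.1914, 0.0318]
ee_rot: [0.998, 0.063, -0.0, 0.0]
wrist_force: [-0.6, 0.1, -1.9]
grip_width: 0.21
grasp_force: 30.0
```

In the tool's units: 0.003 m is 0.048.

Call:
{"name": "move_tool", "arguments": {
  "segments": [
    {"sz": 0.048, "aperture": 0},
    {"aperture": 0}
  ]
}}

```text
t: 19.25
eef_pos: [0.6571, 0.1913, 0.0286]
ee_rot: [0.998, 0.063, -0.0, 0.0]
wrist_force: [0.3, 0.4, -1.0]
grip_width: 0.206
grasp_force: 30.0
```

Call:
{"name": "move_tool", "arguments": {
  "segments": [
    {"sz": 0.0192, "aperture": 0},
    {"aperture": 0}
  ]
}}

```text
t: 19.5
eef_pos: [0.6573, 0.1914, 0.0277]
ee_rot: [0.998, 0.063, -0.0, 0.0]
wrist_force: [0.3, 0.9, -1.7]
grip_width: 0.212
grasp_force: 30.0
```

Call:
{"name": "move_tool", "arguments": {
  "segments": [
    {"sz": 0.016, "aperture": 0},
    {"aperture": 0}
  ]
}}

```text
t: 19.75
eef_pos: [0.6574, 0.1914, 0.0269]
ee_rot: [0.998, 0.063, 0.0, -0.0]
wrist_force: [0.3, -0.2, -0.6]
grip_width: 0.209
grasp_force: 30.0
```

In the tool's units: 0.001 m is 0.016.

Call:
{"name": "move_tool", "arguments": {
  "segments": [
    {"sz": 0.016, "aperture": 0},
    {"aperture": 0}
  ]
}}

```text
t: 20.0
eef_pos: [0.6575, 0.1914, 0.0269]
ee_rot: [0.998, 0.063, 0.0, -0.0]
wrist_force: [-3.1, -0.4, 5.9]
grip_width: 0.209
grasp_force: 30.0
```

Call:
{"name": "move_tool", "arguments": {
  "segments": [
    {"aperture": 0.35},
    {"aperture": 0.35},
    {"sz": -0.64, "aperture": 0.35},
    {"sz": -0.96, "aperture": 0.35},
    {"sx": -0.832, "sy": 0.232, "sz": -0.48, "aperture": 0.5},
    {"sx": -0.832, "sy": 0.232, "aperture": 0.5},
    {"rz": 0.1152, "sx": -0.832, "sy": 0.232, "aperture": 0.5}
  ]
}}

```text
t: 20.88
eef_pos: [0.5068, 0.1282, 0.1564]
ee_rot: [1.0, -0.03, 0.001, -0.0]
wrist_force: [0.2, 0.8, -1.2]
grip_width: 0.504
grasp_force: 0.0
```

```bash
python3 - <<'E'
from h import *
np.set_printoptions(precision=4,suppress=True)
st=read_state();p=st["eef_pos"];x=R.from_quat(st["ee_rot"]).as_matrix()[:2,0];f=np.arctan2(x[1],x[0]);d=np.array([.458,.1075])-p[:2]
print(p,f,"rz",f+.417,"tool d",d@x,d@[x[1],-x[0]])
E
```

```text
[0.5068 0.1282 0.1564] -0.060324258647826534 rz 0.35667574135217345 tool d -0.047491711073902855 0.023618046312542253
```

In the tool's units: -0.045 m is -0.72, 0.021 m is 0.336, 0.18 rad is 0.1146.

Call:
{"name": "move_tool", "arguments": {
  "segments": [
    {"sx": -0.72, "sy": 0.336, "aperture": 0.5},
    {"rz": 0.1146, "aperture": 0.5},
    {"rz": 0.1146, "aperture": 0.5},
    {"aperture": 0.5},
    {"aperture": 0.5}
  ]
}}

```text
t: 21.5
eef_pos: [0.462, 0.1104, 0.1557]
ee_rot: [0.979, -0.205, 0.0, -0.0]
wrist_force: [0.4, 0.2, -0.6]
grip_width: 0.498
grasp_force: 0.0
```

```bash
python3 - <<'E'
from h import *
np.set_printoptions(precision=4,suppress=True)
s=snapshot('wrist');st=read_state();p=st["eef_pos"];x=R.from_quat(st["ee_rot"]).as_matrix()[:2,0]
T=np.linalg.inv(s["world_from_camera"]);H=[]
for w in([.4817,.097,.016],[.4345,.118,.016]):
    q=T[:3,:3]@w+T[:3,3];q=np.array([[[q[0],-q[1],-q[2]]]])
    g=cv2.projectPoints(q,np.zeros(3),np.zeros(3),s["camera_matrix"],np.array(s["D"]))[0][0,0];h=hole(s,g);print(g,h);H.append(plane(s,[h[0]],.016)[0])
H=np.array(H);c=H.mean(0)[:2];v=H[0]-H[1];b=np.arctan2(v[1],v[0]);f=np.arctan2(x[1],x[0]);d=c-p[:2]
print("bar",c,np.linalg.norm(v),b,"tool",p,f,"rz",f-b,"d",d@x,d@[x[1],-x[0]])
cv2.imwrite("pics/w8.png",s["color"])
E
```

```text
[279.0656 185.9815] (array([278.2212, 186.0865]), 104)
[278.4871 238.6564] (array([277.5979, 239.0515]), 97)
bar [0.4582 0.1084] 0.05196835921506061 -0.4200849180877313 tool [0.462  0.1104 0.1557] -0.4130566624147028 rz 0.007028255673028505 d -0.002650012680187492 0.0034152838234175684
```

View pics/w8.png

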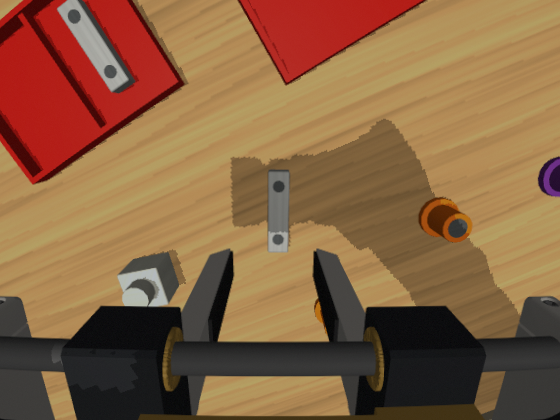

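Bar_b is centred at (278,212) with the first bar flat in its lane at (93,45). The block (140,290) and orange (445,220) are clear. Grasp.

In the tool's units: 0.05 m is 0.8, 0.025 m is 0.4, 0.007 rad is 0.0045.

Call:
{"name": "move_tool", "arguments": {
  "segments": [
    {"rz": 0.0045, "sx": -0.0432, "sy": 0.0544, "aperture": 0.5},
    {"sz": 0.8, "aperture": 0.5},
    {"sz": 0.8, "aperture": 0.5},
    {"sz": 0.4, "aperture": 0.5},
    {"sz": 0.144, "aperture": 0.5},
    {"aperture": 0.5},
    {"aperture": 0.5}
  ]
}}

```text
t: 22.42
eef_pos: [0.4588, 0.1084, 0.0228]
ee_rot: [0.978, -0.21, 0.001, -0.0]
wrist_force: [0.8, -0.3, -0.1]
grip_width: 0.5
grasp_force: 0.0
```

Call:
{"name": "move_tool", "arguments": {
  "segments": [
    {"aperture": 0},
    {"aperture": 0},
    {"aperture": 0},
    {"aperture": 0}
  ],
  "clamp_n": 30
}}

```text
t: 22.92
eef_pos: [0.458, 0.1081, 0.0221]
ee_rot: [0.978, -0.21, 0.0, 0.0]
wrist_force: [-0.6, 0.4, 4.6]
grip_width: 0.209
grasp_force: 30.0
```

Call:
{"name": "move_tool", "arguments": {
  "segments": [
    {"sz": -0.48, "aperture": 0},
    {"sz": -0.96, "aperture": 0},
    {"sz": -0.48, "aperture": 0},
    {"rz": -0.1159, "aperture": 0},
    {"rz": -0.1159, "aperture": 0},
    {"rz": -0.1159, "aperture": 0},
    {"aperture": 0},
    {"aperture": 0}
  ]
}}

```text
t: 23.92
eef_pos: [0.4578, 0.1081, 0.1416]
ee_rot: [0.998, 0.06, -0.0, 0.0]
wrist_force: [-0.7, -0.9, -2.1]
grip_width: 0.206
grasp_force: 30.0
```

```bash
python3 - <<'E'
from h import *
st=read_state();p=st["eef_pos"];x=R.from_quat(st["ee_rot"]).as_matrix()[:2,0];f=np.arctan2(x[1],x[0]);d=np.array([.6509-.0413*.1275,.2312+.0413*.992])-p[:2]
print(p,f,"rz",f-.1278,"tool d",d@x,d@[x[1],-x[0]])
E
```

```text
[0.45784377 0.10810141 0.14158019] 0.12006505972091185 rz -0.007734940279088151 tool d 0.20609008360883124 -0.14039407407377233
```

In the tool's units: 0.05 m is 0.8, 0.045 m is 0.72, -0.008 rad is -0.0051.

Call:
{"name": "move_tool", "arguments": {
  "segments": [
    {"rz": -0.0051, "sx": 0.64, "sy": -0.432, "aperture": 0},
    {"sx": 0.672, "sy": -0.464, "aperture": 0},
    {"sx": 0.672, "sy": -0.448, "aperture": 0},
    {"sx": 0.672, "sy": -0.448, "aperture": 0},
    {"sx": 0.64, "sy": -0.432, "aperture": 0},
    {"aperture": 0},
    {"sz": 0.8, "aperture": 0},
    {"sz": 0.72, "aperture": 0},
    {"sz": 0.16, "aperture": 0},
    {"sz": 0.064, "aperture": 0},
    {"aperture": 0},
    {"aperture": 0}
  ]
}}

```text
t: 25.42
eef_pos: [0.6455, 0.2732, 0.0347]
ee_rot: [0.998, 0.065, 0.001, -0.001]
wrist_force: [0.8, 0.1, -1.6]
grip_width: 0.209
grasp_force: 30.0
```

Call:
{"name": "move_tool", "arguments": {
  "segments": [
    {"sz": 0.032, "aperture": 0},
    {"aperture": 0}
  ]
}}

```text
t: 25.68
eef_pos: [0.6444, 0.2728, 0.0311]
ee_rot: [0.998, 0.066, 0.0, -0.0]
wrist_force: [0.3, 0.5, -1.1]
grip_width: 0.212
grasp_force: 30.0
```

Careful with the scale: shifts go in shares of 62.5 mm and turns go in shares of pi/2 rad. That gives: 0.0025 m is 0.04.

Call:
{"name": "move_tool", "arguments": {
  "segments": [
    {"sz": 0.04, "aperture": 0},
    {"aperture": 0}
  ]
}}

```text
t: 25.92
eef_pos: [0.6441, 0.2726, 0.028]
ee_rot: [0.998, 0.066, -0.0, 0.0]
wrist_force: [0.2, -0.6, -2.0]
grip_width: 0.206
grasp_force: 30.0
```

Call:
{"name": "move_tool", "arguments": {
  "segments": [
    {"sz": 0.0192, "aperture": 0},
    {"aperture": 0}
  ]
}}

```text
t: 26.18
eef_pos: [0.6444, 0.2727, 0.0272]
ee_rot: [0.998, 0.066, 0.0, -0.0]
wrist_force: [-0.5, -0.5, -1.5]
grip_width: 0.211
grasp_force: 30.0
```

Call:
{"name": "move_tool", "arguments": {
  "segments": [
    {"sz": 0.016, "aperture": 0},
    {"aperture": 0}
  ]
}}

```text
t: 26.42
eef_pos: [0.6444, 0.2727, 0.0272]
ee_rot: [0.998, 0.066, 0.0, -0.0]
wrist_force: [-2.3, -1.3, 5.3]
grip_width: 0.204
grasp_force: 30.0
```

In the tool's units: -0.06 m is -0.96, -0.05 m is -0.8.

Call:
{"name": "move_tool", "arguments": {
  "segments": [
    {"aperture": 0.35},
    {"aperture": 0.35},
    {"sz": -0.64, "aperture": 0.35},
    {"sz": -0.96, "aperture": 0.35},
    {"sx": -0.8, "sz": -0.96, "aperture": 0.7},
    {"sx": -0.8, "sy": -0.016, "sz": -0.16, "aperture": 0.7},
    {"sx": -0.8, "sy": -0.016, "aperture": 0.7},
    {"sx": -0.8, "sy": -0.032, "aperture": 0.7},
    {"aperture": 0.7},
    {"aperture": 0.7}
  ]
}}

```text
t: 27.68
eef_pos: [0.4568, 0.2523, 0.1846]
ee_rot: [0.998, 0.066, 0.001, -0.0]
wrist_force: [0.7, 0.1, -0.2]
grip_width: 0.7
grasp_force: 0.0
```

```bash
python3 - <<'E'
from h import *
s=snapshot('wrist');save('w9.pkl',s);cv2.imwrite("pics/w9.png",s["color"]);print(read_state()["eef_pos"])
E
```

```text
[0.45720211 0.25217685 0.18439252]
```

View pics/w9.png

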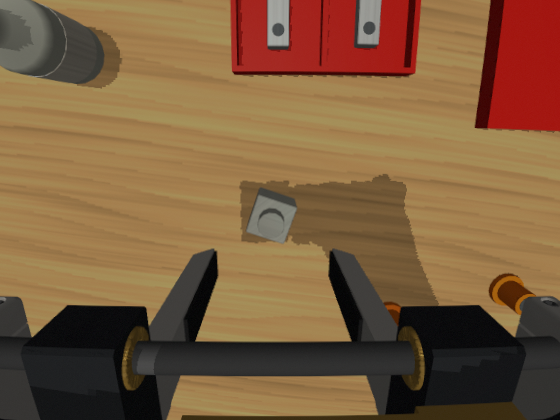

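Both bars lie flat, one per lane (278,22) and (370,20). The block is at (272,215), turned relative to the tool, with the bottle well clear at (50,40). Measuring the block from two views.

In the tool's units: -0.04 m is -0.64.

Call:
{"name": "move_tool", "arguments": {
  "segments": [
    {"sx": -0.64, "aperture": 0.7},
    {"aperture": 0.7},
    {"aperture": 0.7}
  ],
  "quiet": true
}}

```text
ok
```

```bash
python3 - <<'E'
from h import *
np.set_printoptions(precision=4,suppress=True)
a=load('w9.pkl');b=snapshot('wrist');save('w10.pkl',b)
out=[]
for s,(u,v) in((a,(272,215)),(b,(272,180))):
    r=40;im=s["color"][v-r:v+r,u-r:u+r];g=cv2.resize(cv2.cvtColor(im,6),None,fx=6,fy=6,interpolation=cv2.INTER_CUBIC)
    print([((c[:2]-2.5)/6+[u-r,v-r]).round(1).tolist()+[c[2]/6] for c in (cv2.HoughCircles(g,3,1.5,30,param1=60,param2=20,minRadius=55,maxRadius=110)[0] if 0 else cv2.HoughCircles(cv2.GaussianBlur(g,(0,0),3),cv2.HOUGH_GRADIENT,1.5,60,param1=80,param2=25,minRadius=60,maxRadius=110)[0][:3])])
    print(greyrect(s,(u,v),r,.04)); out.append(cv2.resize(cv2.convertScaleAbs(im,alpha=1.6),None,fx=5,fy=5,interpolation=0))
cv2.imwrite("pics/blk.png",np.hstack(out))
st=read_state();x=R.from_quat(st["ee_rot"]).as_matrix()[:2,0];print(st["eef_pos"],np.arctan2(x[1],x[0]))
E
```

```text
Traceback (most recent call last):
TypeError: 'NoneType' object is not subscriptable
```

```bash
python3 - <<'E'
from h import *
np.set_printoptions(precision=4,suppress=True)
a,b=load('w9.pkl'),load('w10.pkl');out=[]
for s,(u,v) in((a,(272,215)),(b,(272,180))):
    r=40;im=s["color"][v-r:v+r,u-r:u+r]
    print(greyrect(s,(u,v),r,.04)); out.append(cv2.resize(cv2.convertScaleAbs(im,alpha=1.4),None,fx=5,fy=5,interpolation=0))
cv2.imwrite("pics/blk.png",np.hstack(out))
st=read_state();x=R.from_quat(st["ee_rot"]).as_matrix()[:2,0];print(st["eef_pos"],np.arctan2(x[1],x[0]))
E
```

```text
(((0.4506497085094452, 0.2535219192504883), (0.03971586376428604, 0.04600285366177559), 78.73786926269531), array([271.4478, 215.4543]), 1869)
(((0.44832363724708557, 0.2535635828971863), (0.03942638263106346, 0.04217752069234848), 78.17823028564453), array([270.9974, 177.3369]), 1888)
[0.4177 0.247  0.1842] 0.13029841132593917
```

View pics/blk.png

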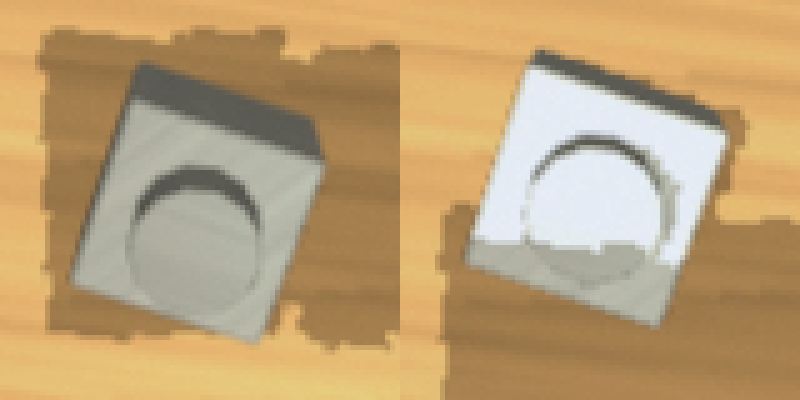

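The crops show the block's top-face corners, left (132,98), (323,162), (260,343), (72,283) and right (530,65), (727,128), (658,327), (466,262).

```bash
python3 - <<'E'
from h import *
np.set_printoptions(precision=4,suppress=True)
a,b=load('w9.pkl'),load('w10.pkl')
A=np.array([(132,98),(323,162),(260,343),(72,283)])/5-.5+[232,175]
B=np.array([(130,65),(327,128),(258,327),(66,262)])/5-.5+[232,140]
X=tri(a,A,b,B);print(X,X.mean(0))
for s,q in((a,A),(b,B)):
    w=plane(s,q,.04)[:,:2];e=np.roll(w,-1,0)-w
    print(w.mean(0),np.linalg.norm(e,axis=1),np.degrees(np.arctan2(e[:,1],e[:,0]))%90)
st=read_state();p=st["eef_pos"];x=R.from_quat(st["ee_rot"]).as_matrix()[:2,0];d=np.array([.4485,.2525])-p[:2];print(np.arctan2(x[1],x[0]),d@x,d@[x[1],-x[0]])
E
```

```text
[[0.4694 0.2692 0.0359 0.0003]
 [0.4635 0.2319 0.0433 0.0002]
 [0.4229 0.2383 0.0354 0.0006]
 [0.4311 0.2767 0.0369 0.    ]] [0.4467 0.254  0.0379 0.0003]
[0.4474 0.254 ] [0.0385 0.0387 0.0389 0.0388] [78.5468 79.8364 78.7918 79.2134]
[0.4472 0.254 ] [0.038  0.0399 0.0385 0.0388] [79.8422 79.2586 78.2719 78.6278]
0.13029841132593917 0.031207958624745534 -0.0014833997878087308
```

Block: centre (0.447,0.254), top at 38 mm, side 39 mm, yaw -11°, consistent with the spec. Grasp.

In the tool's units: 0.05 m is 0.8, 0.0303 m is 0.4848, 0.161 rad is 0.1025.

Call:
{"name": "move_tool", "arguments": {
  "segments": [
    {"sx": 0.4848, "sy": -0.0496, "aperture": 0.7},
    {"rz": 0.1025, "aperture": 0.7},
    {"rz": 0.1025, "aperture": 0.7},
    {"sz": 0.8, "aperture": 0.7},
    {"sz": 0.8, "aperture": 0.7},
    {"sz": 0.64, "aperture": 0.7},
    {"sz": 0.304, "aperture": 0.7},
    {"aperture": 0.7},
    {"aperture": 0.7}
  ]
}}

```text
t: 29.28
eef_pos: [0.4467, 0.2539, 0.0256]
ee_rot: [0.995, -0.095, 0.001, -0.0]
wrist_force: [-0.7, -0.7, 0.1]
grip_width: 0.698
grasp_force: 0.0
```

Call:
{"name": "move_tool", "arguments": {
  "segments": [
    {"aperture": 0},
    {"aperture": 0},
    {"aperture": 0},
    {"aperture": 0}
  ],
  "clamp_n": 25
}}

```text
t: 29.78
eef_pos: [0.4457, 0.2536, 0.0256]
ee_rot: [0.995, -0.095, 0.0, -0.0]
wrist_force: [-0.6, -1.0, 5.7]
grip_width: 0.426
grasp_force: 25.0
```

Call:
{"name": "move_tool", "arguments": {
  "segments": [
    {"sz": -0.48, "aperture": 0},
    {"sz": -0.96, "aperture": 0},
    {"rz": -0.1019, "aperture": 0},
    {"rz": -0.1019, "aperture": 0},
    {"aperture": 0},
    {"aperture": 0}
  ]
}}

```text
t: 30.52
eef_pos: [0.4452, 0.2534, 0.1148]
ee_rot: [0.998, 0.063, -0.0, 0.0]
wrist_force: [-0.6, -0.0, -3.1]
grip_width: 0.42
grasp_force: 25.0
```

```bash
python3 - <<'E'
from h import *
st=read_state();p=st["eef_pos"];x=R.from_quat(st["ee_rot"]).as_matrix()[:2,0];f=np.arctan2(x[1],x[0]);d=np.array([.640,-.0055])-p[:2]
print(p,f,"rz",f-.125,"tool d",d@x,d@[x[1],-x[0]])
E
```

```text
[0.44515952 0.2533777  0.11475118] 0.1264496751934982 rz 0.001449675193498201 tool d 0.16063697152326967 0.28138261465958136
```

In the tool's units: 0.048 m is 0.768, 0.047 m is 0.752.

Call:
{"name": "move_tool", "arguments": {
  "segments": [
    {"sx": 0.416, "sy": 0.736, "aperture": 0},
    {"sx": 0.432, "sy": 0.752, "aperture": 0},
    {"sx": 0.432, "sy": 0.752, "aperture": 0},
    {"sx": 0.432, "sy": 0.768, "aperture": 0},
    {"sx": 0.432, "sy": 0.752, "aperture": 0},
    {"sx": 0.424, "sy": 0.736, "aperture": 0},
    {"aperture": 0},
    {"sz": 0.72, "aperture": 0},
    {"sz": 0.4, "aperture": 0},
    {"sz": 0.112, "aperture": 0},
    {"aperture": 0},
    {"aperture": 0}
  ]
}}

```text
t: 32.02
eef_pos: [0.6418, -0.004, 0.0394]
ee_rot: [0.998, 0.065, 0.001, 0.0]
wrist_force: [-0.6, -1.0, -2.7]
grip_width: 0.422
grasp_force: 25.0
```

Call:
{"name": "move_tool", "arguments": {
  "segments": [
    {"sz": 0.048, "aperture": 0},
    {"aperture": 0}
  ]
}}

```text
t: 32.28
eef_pos: [0.6409, -0.0043, 0.0355]
ee_rot: [0.998, 0.065, 0.0, 0.0]
wrist_force: [0.4, -0.4, -2.4]
grip_width: 0.424
grasp_force: 25.0
```

In the tool's units: 0.003 m is 0.048.

Call:
{"name": "move_tool", "arguments": {
  "segments": [
    {"sz": 0.048, "aperture": 0},
    {"aperture": 0}
  ]
}}

```text
t: 32.52
eef_pos: [0.6406, -0.0044, 0.0318]
ee_rot: [0.998, 0.065, -0.0, -0.0]
wrist_force: [-0.4, 0.3, -1.5]
grip_width: 0.425
grasp_force: 25.0
```

Call:
{"name": "move_tool", "arguments": {
  "segments": [
    {"sz": 0.016, "aperture": 0},
    {"aperture": 0}
  ]
}}

```text
t: 32.78
eef_pos: [0.6407, -0.0043, 0.031]
ee_rot: [0.998, 0.065, -0.0, -0.0]
wrist_force: [-0.3, 0.5, -2.3]
grip_width: 0.425
grasp_force: 25.0
```

Call:
{"name": "move_tool", "arguments": {
  "segments": [
    {"sz": 0.016, "aperture": 0},
    {"aperture": 0}
  ]
}}

```text
t: 33.02
eef_pos: [0.6409, -0.0044, 0.0307]
ee_rot: [0.998, 0.065, 0.0, -0.0]
wrist_force: [-1.8, 0.6, 3.9]
grip_width: 0.423
grasp_force: 25.0
```

In the tool's units: -0.06 m is -0.96, -0.05 m is -0.8.

Call:
{"name": "move_tool", "arguments": {
  "segments": [
    {"aperture": 0.65},
    {"aperture": 0.65},
    {"sz": -0.64, "aperture": 0.65},
    {"sz": -0.96, "aperture": 0.65},
    {"sx": -0.64, "sz": -0.64, "aperture": 0.65},
    {"sx": -0.8, "sz": -0.48, "aperture": 0.65},
    {"sx": -0.8, "sz": -0.48, "aperture": 0.65},
    {"sx": -0.8, "aperture": 0.65},
    {"aperture": 0.65},
    {"aperture": 0.65},
    {"aperture": 0.65}
  ]
}}

```text
t: 34.4
eef_pos: [0.4539, -0.0286, 0.23]
ee_rot: [0.998, 0.065, 0.001, 0.0]
wrist_force: [0.5, 0.3, 0.4]
grip_width: 0.65
grasp_force: 0.0
```

```bash
python3 - <<'E'
from h import *
s=snapshot('wrist')["color"];t=snapshot('scene')["color"][150:350,120:400]
cv2.imwrite("pics/fin.png",np.hstack([cv2.resize(s,(400,300)),cv2.resize(t,(400,300))]))
E
```

```text
(no output)
```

View pics/fin.png

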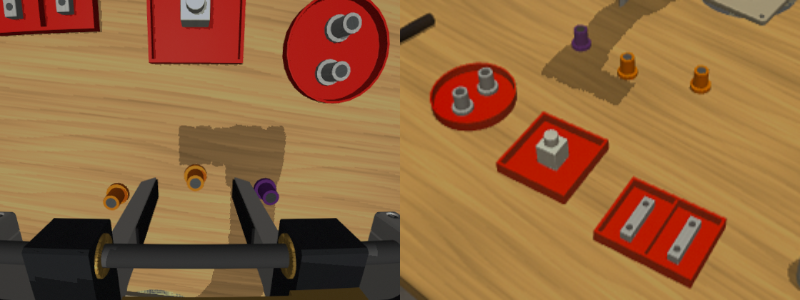

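The final picture shows both bushes upright in the dish at (460,98) and (486,80), and the block in the square tray at (551,150). One bar lies flat in each lane at (638,218) and (685,238). The look-alikes are in place and the gripper is clear.

```bash
python3 -c "
from cell import *
print(finish_job())"
```

```text
the job is handed in; nothing more can be done
None
```

I sorted all five parts into the red trays and handed the job in at about 34 s; the last picture shows every part flat and upright where it belongs, but the hand-in gave no verdict.

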